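# Load the test deck with the row of power adapters

### The arm

A 6-joint arm with a two-finger parallel gripper is mounted at the origin on the work surface. World frame = base frame: x ahead of the robot, y to its left, z up, the work surface at z = 0. Lengths are in m, angles in degrees, forces in N, time in s.
With the tool pointing down it reaches from about 0.4 to 0.825 m from the base axis. Payload 7 kg.
Tool frame: the origin (TCP) lies on the centre line of the jaws, within the pads' length; the fingertips stand 11 mm ahead of it and the grasp point (between the pads) lies 8 mm behind it; z points along the fingers, y is the line along which they close (so a half turn about z gives the same grasp; the last joint's range is limited). The gripper opens to 88 mm and grips with 3 to 60 N. Pads are 19 mm wide; open, the fingers measure 130 mm over their backs; the gripper's body (78 mm by 193 mm) begins 47 mm behind the grasp point.
Start: joints at [-58.722, 20.546, 0.682, 0, -70.136, -16.507], TCP at [0.172, -0.653, 0.238] pointing down, gripper open.
Joint ranges: [-176.03, 176.03], [-82.01, 121.73], [-58.28, 71.71], [-173.87, 95.51], [-174.79, -0.11], [-173.66, 173.66]. Speed limits (degrees/s): [136.94, 136.94, 172.46, 180, 180, 180].

### API

Orientations are given as [roll, pitch, yaw] about the fixed x, y, z axes, in that order (R = Rz(yaw) Ry(pitch) Rx(roll)).
In Python, from plant import r, capture, camera_model, job gives the robot as it stands.
- The arm moves only by the tool drive_tool, never from a script. Its argument "increments" is a list that holds one entry, the list of rows, each a list of 5 numbers: the gripper's target within -1 to 1 (fully open at 1, half-way at 0, shut at -1), then the shift along the tool's x, y, z scaled (see below), then the turn about the tool's z scaled (see below). In form: [[[gripper, tx, ty, tz, roll], ...]]. A call has 1 to 5 rows; each row is the pose to reach, as a shift and turn from the pose commanded when the call began, along the tool's axes at that moment, turning the shorter way round; what a row does not reach only later rows make up. The controller multiplies each number of a shift by 120 mm and each number of a turn by 360 degrees. A row lasts 1/8 s, in which the tool goes at most 62.5 mm and 10.7 degrees, less where a joint would pass 70% of its speed; a pose out of reach is approached as far as the arm can. A call with a number of a shift or a turn outside -1 to 1 is refused whole. A call with a gripper value outside its range is refused whole. The fingers move at their own pace and stop on an object; "squeeze" is the grip in N (left out, the last holds). Time passes only in rows, so rows that repeat a pose let the fingers close. It gives the time, the measured TCP pose, the force, the opening and the grip force at its end, in the units of the state.
- r.get_state(): the state, without advancing time (a new reading comes with each control period).
- capture(name): name is "scene" or "top" or "wrist"; returns the picture (384x512x3 uint8, red, green, blue); there is no depth.
- camera_model(name): a dict with "camera_matrix" (3x3 intrinsics, pixels), "k1" (the pictures are not rectified: a ray, as slopes to the right and down, at radius r is drawn at 1 + k1 r^2 times it, then the intrinsics apply), "rvec" (rotation vector, rad) and "tvec" (3), from world to camera coordinates, as OpenCV has them. Camera axes: x right, y down, z forward; pixel columns grow to the right and rows downward; lengths in m; the calibration is good to about 2 mm. A picture is of the moment at which its call begins: read the wrist's pose just before it. camera_model takes no time and is no camera call; for the wrist camera it gives the pose at the moment of the call.
- job.close_job(): hands the job in; it is judged then, once.
The state is a dict: "time_s": time; "joints": joint angles; "qd": joint speeds; "joint_torque": joint torques, N m; "tcp_pos": TCP position; "eef_rot": TCP orientation; "contact_force": force on the tool from outside, world axes, zero at the start; "moment": the same for the moment, N m; "gripper_width": finger opening in m; "gripper_force": force on a finger pad.
Only numpy, scipy, OpenCV 4.12 (cv2) and the standard library are available. Lean on these libraries where they do the work, as an engineer would, in place of code of your own. Each camera call takes 0.05 s, during which the arm holds its last target. There are 200 camera calls.

### The job

Move the four power adapters from the cradles on the wooden carrier to the white load-test deck, one in each bay, keeping the order of the row: the adapter at the carrier's right-hand end, as the robot sees it, goes into the bay beside the brass post, the next one along into the next bay, and so on, the left-hand one ending farthest from the post. Each must stand upright, pins up, on the floor of its bay, near the bay's middle; do not tip any over.

Things in the scene. Friction and masses are not known exactly. Their poses are not given: they have to be found in the camera images.
- round_center (a point): Plug-in power adapter, pins up, 60 to 130 g: round off-white can, 44 mm diameter, body 40 mm high, two round steel pins 19 mm long on top: 59 mm in all. The point is on its vertical middle line, 29.5 mm above its underside; z up.
- slim_center (a point): Plug-in power adapter, pins up, 60 to 130 g: slim off-white block, 28 mm (x) by 44 mm (y), body 46 mm high, two flat brass blades 17 mm long on top: 63 mm in all. The point is on its vertical middle line, 31.5 mm above its underside; z up.
- square_center (a point): Plug-in power adapter, pins up, 60 to 130 g: low square off-white block, 42 by 42 mm, body 34 mm high, three flat brass blades 18 mm long on top: 52 mm in all. The point is on its vertical middle line, 26 mm above its underside; z up.
- stepped_center (a point): Plug-in power adapter, pins up, 60 to 130 g: off-white block with a step, 36 (x) by 46 mm (y): 46 mm high over 26 mm on its +y side, 24 mm high on the rest, two flat brass blades 17 mm long on the high part: 63 mm in all; both x faces flat. The point is on its vertical middle line, 31.5 mm above its underside; z up.
- cradle_round: Fixed dark grey cradle where the round adapter starts: 70 (x) by 66 mm (y), origin at its underside's centre, floor 8 mm above, rim up to 12 mm. The four look alike, in one row at 75 mm along y (robot's left, within 0.25 rad) in any order, on a wooden carrier; a screwdriver and a jar lie on it 85 mm off the row, towards the robot.
- cradle_slim: Fixed dark grey cradle where the slim adapter starts: 70 (x) by 66 mm (y), origin at its underside's centre, floor 8 mm above, rim up to 12 mm. The four look alike, in one row at 75 mm along y (robot's left, within 0.25 rad) in any order, on a wooden carrier; a screwdriver and a jar lie on it 85 mm off the row, towards the robot.
- cradle_square: Fixed dark grey cradle where the square adapter starts: 70 (x) by 66 mm (y), origin at its underside's centre, floor 8 mm above, rim up to 12 mm. The four look alike, in one row at 75 mm along y (robot's left, within 0.25 rad) in any order, on a wooden carrier; a screwdriver and a jar lie on it 85 mm off the row, towards the robot.
- cradle_stepped: Fixed dark grey cradle where the stepped adapter starts: 70 (x) by 66 mm (y), origin at its underside's centre, floor 8 mm above, rim up to 12 mm. The four look alike, in one row at 75 mm along y (robot's left, within 0.25 rad) in any order, on a wooden carrier; a screwdriver and a jar lie on it 85 mm off the row, towards the robot.
- deck: Fixed white load-test deck, blue edges, 110 (x) by 370 mm (y), on the robot's left or right; origin at its underside's centre, y along it (robot's left, within 0.25 rad). Four bays: centres at x 0, y -112.5, -37.5, 37.5, 112.5 mm; floor 30 mm above the origin; rims and dividers 4 mm thick, 6 mm above the floor; 74 (x) by 71 mm (y) inside.
- post: Brass supply post, 60 mm tall, 20 mm thick, fixed on a small grey foot at one end of the deck, +y or -y (170 mm from the deck's centre, 57 mm from the nearest bay's centre); origin at the centre of the foot's underside, 30 mm above the table. The deck's other end has only a bare foot.
Not all that is in view belongs to the job. What is shaped like the part that bears round_center but orange or turquoise is not meant. Leave any purple look-alike of the part that bears stepped_center alone.

How it is judged:
By the outcome, as a careful person would: the job done as asked, in the order asked, and still so for the second after the job is handed in, with the robot touching nothing.
It also fails if it takes over 106 s, if anything falls off the work surface, if the arm or the gripper's body presses on something with over 40 N, if the wrist force passes 120 N, or if a joint passes its speed limit or range.

## Working session

There is one attempt and no reset: what is moved stays moved. The work goes in short steps, Python scripts to look and compute and a tool call to move; the robot and the scene stay as the last step left them, time stands still between calls to the robot, and variables do not carry over. Pictures are saved under pics/ and viewed, at most 16 in all, crops included, and the job is handed in when it is done.

Besides the shell and the picture viewer there is one more tool, called as name(argument=value, ...), one argument or row to a line, values as JSON. drive_tool: Moves the arm, as the interface text tells. Its arguments: {"type":"object","properties":{"increments":{"type":"array"},"squeeze":{"type":"number"}},"required":["increments"]}

```bash
ls; mkdir -p pics; python3 - <<'E'
from plant import r,capture,camera_model,job
import cv2
print(r.get_state())
for n in ("scene","top"):
    im=capture(n); cv2.imwrite(f"pics/{n}0.png",im[:,:,::-1]); m=camera_model(n); print(n,m)
E
```

```text
pics
{'time_s': 0.0, 'joints': array([-5.87230169e+01,  2.05924208e+01,  6.34435096e-01, -1.98722491e-02,
       -7.01339353e+01, -1.65081917e+01]), 'qd': array([-0.0108808 , -0.06434379,  0.01860843, -0.04486782,  0.03940418,
        0.01862749]), 'joint_torque': array([-1.02944472e-03, -5.82719135e+01,  2.93062520e+01,  6.99750960e+00,
        7.18108247e-03, -1.74042757e-04]), 'tcp_pos': array([ 0.17194865, -0.652263  ,  0.23661733]), 'eef_rot': array([ 1.79906559e+02, -8.21105318e-03, -1.65237970e+02]), 'contact_force': array([ 0.39653664,  0.65935726, -0.62237979]), 'moment': array([ 0.04100453,  0.04505539, -0.02701451]), 'gripper_force': 0.0, 'gripper_width': 0.08770954163446282}
scene {'camera_matrix': array([[419.80205888,   0.        , 256.6438639 ],
       [  0.        , 419.80205888, 189.46881576],
       [  0.        ,   0.        ,   1.        ]]), 'k1': -0.030479410623634077, 'rvec': array([ 2.34501278,  0.83420266, -0.27721722]), 'tvec': array([-0.44422747, -0.21311293,  1.32264851])}
top {'camera_matrix': array([[442.25817887,   0.        , 256.76949982],
       [  0.        , 442.25817887, 188.24914369],
       [  0.        ,   0.        ,   1.        ]]), 'k1': 0.04394628332678485, 'rvec': array([ 2.13530584, -2.19180886,  0.15559708]), 'tvec': array([0.02746225, 0.55941669, 1.39358892])}
```

```bash
python3 - <<'E'
import cv2
for n in ("scene","top"):
    cv2.imwrite(f"pics/{n}0b.png",cv2.resize(cv2.imread(f"pics/{n}0.png"),(768,576),interpolation=cv2.INTER_CUBIC))
E
```

```text
(no output)
```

View pics/scene0b.png

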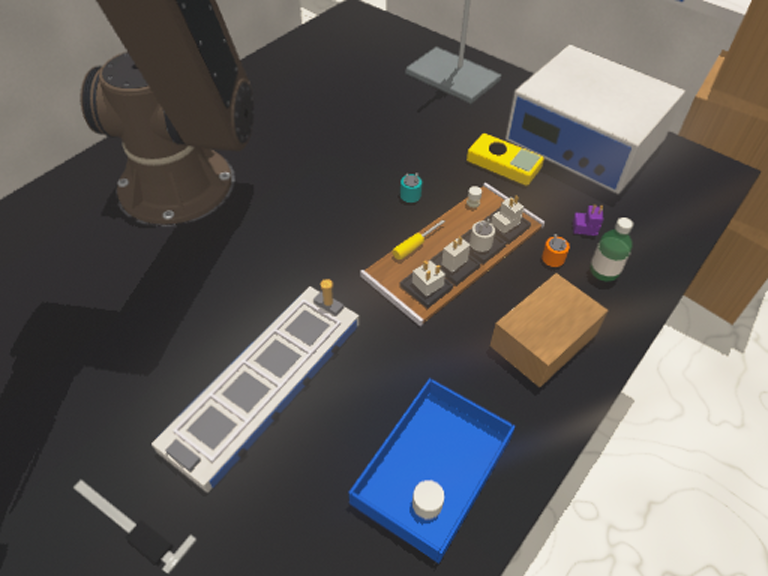

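View pics/top0b.png

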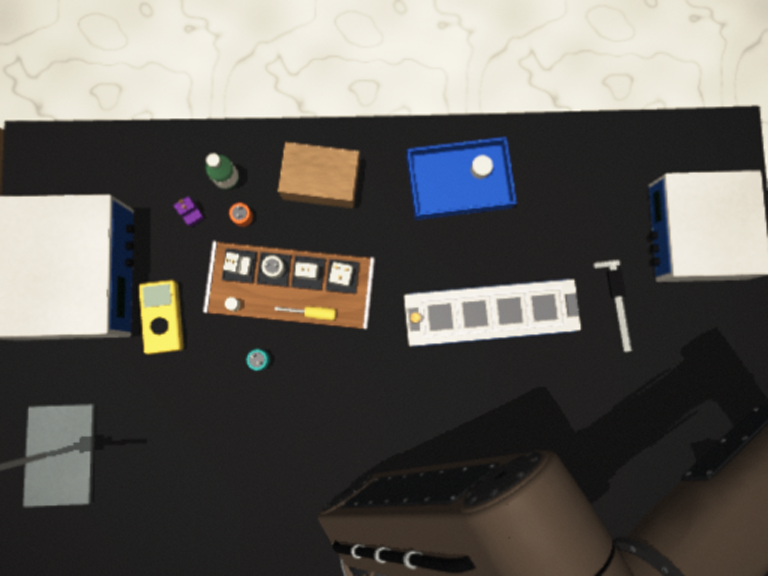

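Row order from the robot's right is square, slim, round, stepped. The post is on the deck's +y end, nearest the carrier. Not meant: the turquoise can (scene 411,187), the orange can (555,250), the purple stepped one (588,220) and the white cylinder in the blue tray (428,498).

Next I measure bays and adapters.

```bash
cat > h.py <<'E'
import cv2, numpy as np
from plant import r,capture,camera_model,job
def ray(m,uv):
    uv=np.asarray(uv,float).reshape(-1,2); K=m["camera_matrix"]
    d=(uv-K[:2,2])/[K[0,0],K[1,1]]
    p=d.copy()
    for _ in range(20): p=d/(1+m["k1"]*(p**2).sum(1,keepdims=True))
    R=cv2.Rodrigues(np.array(m["rvec"],float))[0]
    return -R.T@m["tvec"], np.c_[p,np.ones(len(p))]@R
def plane(m,uv,z):
    c,d=ray(m,uv); return c+d*((z-c[2])/d[:,2])[:,None]
def blobs(mask,amin,amax=1e9):
    n,l,s,c=cv2.connectedComponentsWithStats(mask.astype(np.uint8))
    return [(c[i].round(1),int(s[i,4]),tuple(map(int,s[i,:4])),l==i) for i in range(1,n) if amin<=s[i,4]<=amax]
E
python3 - <<'E'
from h import *
m=camera_model("top"); im=cv2.imread("pics/top0.png"); hsv=cv2.cvtColor(im,cv2.COLOR_BGR2HSV)
# deck bays: grey patches in the white deck
roi=np.zeros(im.shape[:2],bool); roi[180:235,265:395]=1
g=roi&(hsv[...,2]>80)&(hsv[...,2]<165)&(hsv[...,1]<60)
for b in blobs(g,60): 
    q=cv2.minAreaRect(np.argwhere(b[3])[:,::-1].astype(np.float32))
    print("bay",b[:3],q,plane(m,q[0],0.03).round(4))
roi[:]=0; roi[165:200,140:245]=1
w=roi&(hsv[...,2]>150)&(hsv[...,1]<70)
for b in blobs(w,20): 
    q=cv2.minAreaRect(np.argwhere(b[3])[:,::-1].astype(np.float32))
    print("ad",b[:3],q,plane(m,q[0],0.06).round(4))
d=roi&(hsv[...,2]<70)
for b in blobs(d,100): print("cr",b[:3],plane(m,b[0],0.02).round(4))
w=(hsv[...,2]>150)&(hsv[...,1]<90); w[:, :130]=0
for b in blobs(w[150:230,130:255],20): print("car",b[:3])
E
```

```text
bay (array([381. , 203.2]), 120, (377, 195, 10, 19)) ((381.01348876953125, 204.58108520507812), (18.248287200927734, 7.726752281188965), 80.53767395019531) [[ 0.4974 -0.3871  0.03  ]]
bay (array([362.5, 204.6]), 243, (355, 196, 16, 18)) ((362.51220703125, 204.60975646972656), (16.343868255615234, 14.797825813293457), 83.6598129272461) [[ 0.4988 -0.3274  0.03  ]]
bay (array([339.6, 206.7]), 246, (332, 198, 16, 18)) ((339.5731506347656, 206.6585235595703), (16.233436584472656, 14.908257484436035), 83.6598129272461) [[ 0.494 -0.253  0.03 ]]
bay (array([316.4, 208.9]), 240, (309, 201, 16, 17)) ((316.3461608886719, 208.76925659179688), (16.248550415039062, 14.63609790802002), 82.87498474121094) [[ 0.489  -0.1777  0.03  ]]
bay (array([293.2, 210.9]), 239, (286, 203, 16, 17)) ((293.1881103515625, 210.88119506835938), (16.11960220336914, 14.726551055908203), 84.2894058227539) [[ 0.4841 -0.1027  0.03  ]]
ad (array([141. , 175.3]), 56, (140, 165, 4, 27)) ((140.49595642089844, 177.86309814453125), (2.5671510696411133, 26.16692543029785), 7.765166282653809) [[0.5991 0.38   0.06  ]]
ad (array([15
[... 897 characters left out ...]
6, 22, 22)) [[0.6004 0.3213 0.02  ]]
cr (array([184.4, 182.1]), 167, (172, 170, 22, 20)) [[0.588  0.2479 0.02  ]]
cr (array([206.7, 182.7]), 203, (195, 171, 22, 22)) [[0.5843 0.1754 0.02  ]]
cr (array([230.9, 186.8]), 146, (218, 174, 21, 21)) [[0.5688 0.0969 0.02  ]]
car (array([ 9.6, 34.1]), 122, (6, 11, 8, 47))
car (array([23.5, 24.1]), 98, (19, 18, 10, 13))
car (array([32.3, 26.6]), 70, (29, 21, 8, 12))
car (array([50.9, 26.9]), 100, (44, 20, 15, 14))
car (array([115.2,  45.4]), 127, (112, 22, 7, 47))
car (array([73.5, 29.4]), 129, (67, 25, 15, 10))
car (array([96.8, 32. ]), 176, (89, 25, 16, 15))
car (array([23.6, 52. ]), 61, (20, 48, 8, 9))
car (array([62.4, 56.1]), 46, (53, 54, 20, 5))
```

drive_tool(
  increments=[
    [[1,-0.9,0.95,-0.3,0],[1,-0.9,0.95,-0.3,0],[1,-0.9,0.95,-0.3,0]],
  ],
)

```text
time_s: 0.48
tcp_pos: [0.2482, -0.5129, 0.2741]
eef_rot: [-180.0, 0.0, -165.2]
contact_force: [1.8, -0.5, 0.4]
gripper_width: 0.0876
gripper_force: 0.0
```

drive_tool(
  increments=[
    [[1,-0.9,0.95,-0.3,0],[1,-0.9,0.95,-0.3,0],[1,-0.9,0.95,-0.3,0]],
  ],
)

```text
time_s: 0.85
tcp_pos: [0.3236, -0.375, 0.3103]
eef_rot: [-180.0, 0.1, -165.1]
contact_force: [0.1, 0.0, 0.7]
gripper_width: 0.0876
gripper_force: 0.0
```

drive_tool(
  increments=[
    [[1,-0.7,0.8,0,0],[1,-0.7,0.8,0,0],[1,-0.7,0.8,0,0],[1,-0.7,0.8,0,0]],
  ],
)

```text
time_s: 1.35
tcp_pos: [0.3796, -0.2625, 0.3094]
eef_rot: [180.0, -0.0, -165.1]
contact_force: [-0.6, -0.1, -0.2]
gripper_width: 0.0879
gripper_force: 0.0
```

```bash
python3 - <<'E'
from h import *
m=camera_model("wrist"); im=capture("wrist"); cv2.imwrite("pics/w1.png",im[:,:,::-1])
c,d=ray(m,[[256,192]]); print(m, c,d, plane(m,[[256,192],[0,0],[511,0],[511,383],[0,383]],0.03).round(3), r.get_state()["tcp_pos"])
E
```

```text
{'camera_matrix': array([[287.34026455,   0.        , 259.08156988],
       [  0.        , 287.34026455, 193.06734767],
       [  0.        ,   0.        ,   1.        ]]), 'k1': 0.0047645736001879395, 'rvec': array([-1.79066187, -2.32684501, -0.35709196]), 'tvec': array([ 0.34981187, -0.34526766,  0.37017637])} [ 0.30124012 -0.28256442  0.45609252] [[ 0.2881032   0.06639957 -0.95536195]] [[ 0.43  -0.253  0.03 ]
 [ 0.265 -0.634  0.03 ]
 [ 0.098 -0.003  0.03 ]
 [ 0.679  0.326  0.03 ]
 [ 0.933 -0.635  0.03 ]] [ 0.3792783  -0.26316449  0.30939021]
```

View pics/w1.png

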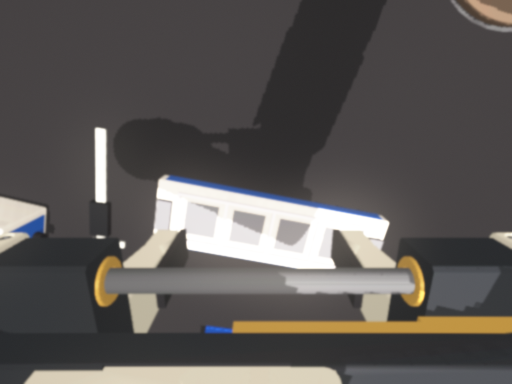

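The wrist view shows the deck at (160–385, 180–265), with bays near (203,220), (248,227) and (292,236). The camera looks along tool +x and the gripper hides the lower half of its picture. Cross-checking against the scene view.

```bash
python3 - <<'E'
from h import *
mw=camera_model("wrist"); im=cv2.imread("pics/w1.png"); hsv=cv2.cvtColor(im,cv2.COLOR_BGR2HSV)
g=(hsv[...,2]>90)&(hsv[...,2]<190)&(hsv[...,1]<60); g[:195]=0; g[275:]=0; g[:,:150]=0; g[:,390:]=0
for b in blobs(g,200):
    q=cv2.minAreaRect(np.argwhere(b[3])[:,::-1].astype(np.float32)); print("wbay",b[:3],plane(mw,q[0],0.03).round(4))
m=camera_model("scene"); im=cv2.imread("pics/scene0.png"); hsv=cv2.cvtColor(im,cv2.COLOR_BGR2HSV)
k=np.zeros(im.shape[:2],np.uint8); cv2.fillPoly(k,[np.array([[205,195],[238,212],[138,322],[104,296]])],1)
g=(k>0)&(hsv[...,2]>80)&(hsv[...,2]<160)&(hsv[...,1]<60)
for b in blobs(g,60):
    mm=plane(m,np.argwhere(b[3])[:,::-1],0.03)[:,:2].astype(np.float32); q=cv2.minAreaRect(mm); print("sbay",b[:3],np.round(q[0],4),np.round(q[1],3),round(q[2],1))
cv2.imwrite("pics/s_crop.png",cv2.resize(im[115:215,240:370],(780,600),interpolation=cv2.INTER_CUBIC))
im=cv2.imread("pics/top0.png"); cv2.imwrite("pics/t_crop.png",cv2.resize(im[155:225,130:255],(750,420),interpolation=cv2.INTER_CUBIC))
E
```

```text
wbay (array([356.6, 209.8]), 963, (312, 195, 78, 63)) [[ 0.4227 -0.0842  0.03  ]]
wbay (array([249.1, 220.3]), 411, (233, 211, 32, 21)) [[ 0.48   -0.2541  0.03  ]]
wbay (array([290.6, 231.4]), 540, (277, 220, 32, 25)) [[ 0.4818 -0.1796  0.03  ]]
wbay (array([256.8, 264.7]), 3019, (150, 229, 240, 46)) [[ 0.5236 -0.206   0.03  ]]
sbay (array([217.1, 205.2]), 123, (208, 198, 20, 16)) [ 0.4802 -0.0555] [0.054 0.028] 4.0
sbay (array([204.4, 218. ]), 370, (190, 207, 29, 24)) [ 0.4858 -0.1041] [0.056 0.052] 3.1
sbay (array([184.9, 238.7]), 401, (170, 227, 31, 25)) [ 0.4906 -0.1789] [0.054 0.051] 3.8
sbay (array([163.5, 260.7]), 446, (149, 248, 31, 27)) [ 0.4952 -0.2539] [0.055 0.051] 3.0
sbay (array([140.8, 284.6]), 486, (125, 271, 32, 28)) [ 0.5    -0.3286] [0.053 0.05 ] 3.0
sbay (array([121.9, 303.4]), 239, (111, 293, 23, 22)) [ 0.5017 -0.3854] [0.054 0.022] 4.3
```

View pics/s_crop.png

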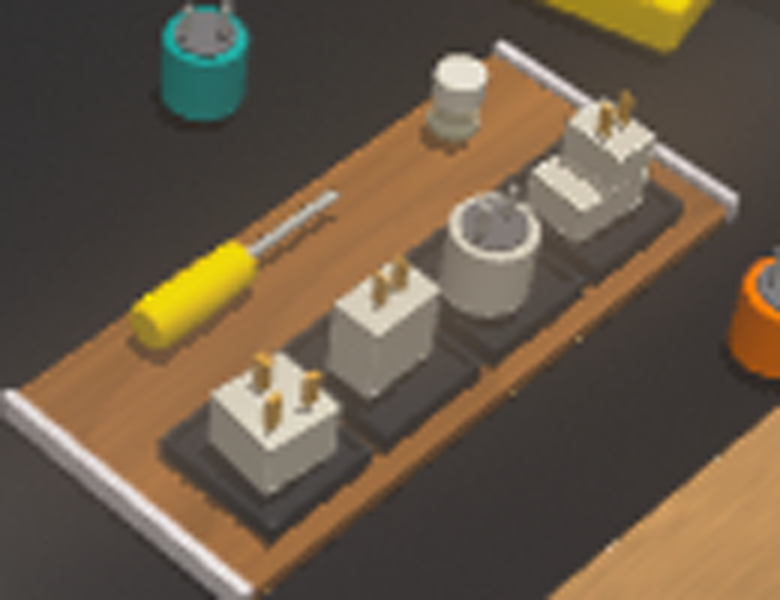

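View pics/t_crop.png

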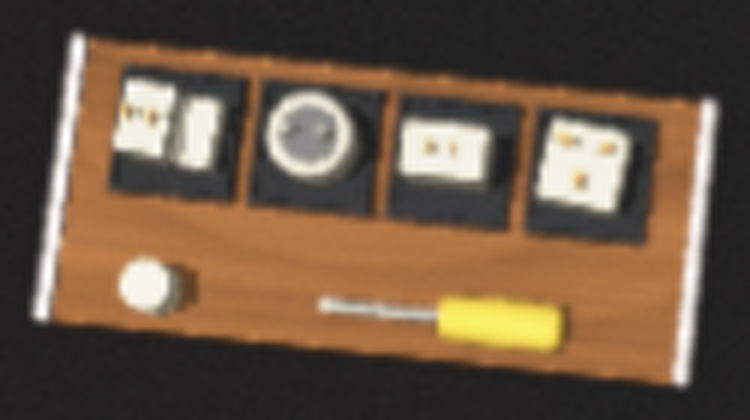

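The crops confirm the row from the robot's right: square (top crop 583,165), slim (445,150), round (309,135), stepped (165,125, its high part on the left, +y). All are off-white and in cradles, so they fit the description.

```bash
cat > tri.py <<'E'
from h import *
ms,mt=camera_model("scene"),camera_model("top")
def tri(s,t):
    s=(np.array(s)+.5)/6-.5+[240,115]; t=(np.array(t)+.5)/6-.5+[130,155]
    (c1,d1),(c2,d2)=ray(ms,s),ray(mt,t); d1,d2=d1[0],d2[0]
    a=np.linalg.lstsq(np.c_[d1,-d2],c2-c1,rcond=None)[0]
    p,q=c1+a[0]*d1,c2+a[1]*d2; return (p+q)/2,np.linalg.norm(p-q)
P={"cr_sq+-":((270,540),(659,122)),"cr_sq--":((163,447),(645,242)),"cr_st++":((683,210),(122,65)),
"sq--":((210,402),(622,213)),"sq+-":((268,448),(630,130)),"sq++":((340,408),(548,115)),"sq-+":((280,355),(537,203)),
"sl--":((330,300),(490,185)),"sl+-":((378,335),(492,125)),"sl++":((440,290),(402,118)),"sl-+":((392,260),(398,172)),
"ro":((494,228),(309,135)),"st--":((565,130),(165,160)),"st+-":((612,165),(175,85)),"st++":((655,135),(125,80)),"st-+":((607,100),(115,150))}
for k,(s,t) in P.items():
    p,e=tri(s,t); print(k,p.round(4),round(e*1000,1))
E
python3 tri.py
```

```text
cr_sq+- [0.6093 0.069  0.0124] 1.8
cr_sq-- [0.5425 0.0778 0.0166] 1.3
cr_st++ [0.6472 0.3611 0.0135] 0.4
sq-- [0.5561 0.09   0.0473] 4.6
sq+- [0.5971 0.0824 0.0552] 1.8
sq++ [0.6064 0.1255 0.0494] 3.9
sq-+ [0.5626 0.1349 0.0438] 3.3
sl-- [0.5704 0.1584 0.0662] 4.7
sl+- [0.6008 0.1556 0.0673] 1.0
sl++ [0.6053 0.2024 0.0606] 2.7
sl-+ [0.5769 0.2051 0.0588] 2.3
ro [0.5996 0.2534 0.0559] 1.0
st-- [0.589 0.33  0.055] 3.1
st+- [0.6247 0.3208 0.0619] 5.0
st++ [0.6293 0.3479 0.0637] 0.9
st-+ [0.595  0.3557 0.0595] 4.7
```

drive_tool(
  increments=[
    [[1,-0.804,0.853,0.44,0],[1,-0.804,0.853,0.44,0],[1,-0.804,0.853,0.44,0],[1,-0.804,0.853,0.44,0]],
  ],
)

```text
time_s: 1.9
tcp_pos: [0.4466, -0.1395, 0.2556]
eef_rot: [180.0, -0.1, -165.2]
contact_force: [-0.2, -0.5, 0.1]
gripper_width: 0.0877
gripper_force: 0.0
```

drive_tool(
  increments=[
    [[1,-0.804,0.853,0.44,0],[1,-0.804,0.853,0.44,0],[1,-0.804,0.853,0.44,0],[1,-0.804,0.853,0.44,0]],
  ],
)

```text
time_s: 2.4
tcp_pos: [0.5142, -0.0162, 0.2032]
eef_rot: [-180.0, -0.1, -165.2]
contact_force: [-0.1, 0.2, -0.2]
gripper_width: 0.0873
gripper_force: 0.0
```

drive_tool(
  increments=[
    [[1,-0.804,0.853,0.44,-0.1],[1,-0.804,0.853,0.44,-0.1],[1,-0.804,0.853,0.44,-0.1],[1,-0.804,0.853,0.44,-0.1],[1,-0.804,0.853,0.44,-0.1]],
  ],
)

```text
time_s: 3.02
tcp_pos: [0.5814, 0.1062, 0.1516]
eef_rot: [-180.0, -0.0, -129.3]
contact_force: [-0.6, -0.4, -0.8]
gripper_width: 0.0876
gripper_force: 0.0
```

drive_tool(
  increments=[
    [[1,0,0,0,-0.0883],[1,0,0,0,-0.0883],[1,0,0,0,-0.0883],[1,0,0,0,-0.0883],[1,0,0,0,-0.0883]],
  ],
)

```text
time_s: 3.65
tcp_pos: [0.5812, 0.107, 0.1517]
eef_rot: [-180.0, 0.0, -97.8]
contact_force: [-0.2, -0.1, -0.0]
gripper_width: 0.0875
gripper_force: 0.0
```

```bash
python3 - <<'E'
from h import *
im=capture("scene"); cv2.imwrite("pics/s2.png",im[:,:,::-1]); cv2.imwrite("pics/s2c.png",cv2.resize(im[60:260,180:440,::-1],(780,600)))
s=r.get_state(); print(s["tcp_pos"],s["eef_rot"],s["joints"].round(1),s["time_s"])
E
```

```text
[0.58117953 0.10720647 0.15155375] [-1.79976943e+02  1.63179471e-02 -9.77070525e+01] [ 29.4  16.7 -16.9   0.  -56.4 -37.1] 3.7
```

View pics/s2c.png

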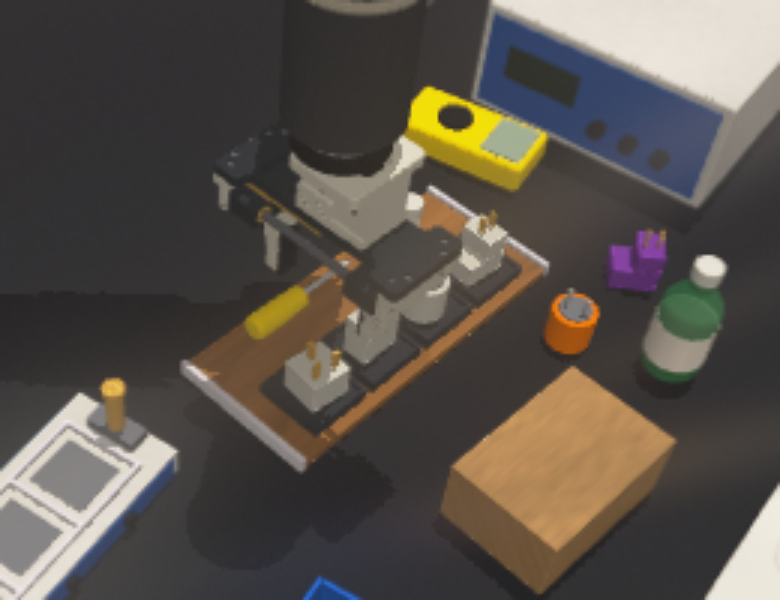

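The gripper hangs above the square adapter and jaws are aligned across the row. Descending and gripping.

drive_tool(
  increments=[
    [[1,0,0,0.4,0],[1,0,0,0.75,0],[1,0,0,0.87,0],[1,0,0,0.955,0],[1,0,0,0.955,0]],
  ],
  squeeze=20,
)

```text
time_s: 4.32
tcp_pos: [0.5815, 0.108, 0.037]
eef_rot: [-180.0, 0.0, -97.5]
contact_force: [0.5, 1.3, 0.1]
gripper_width: 0.088
gripper_force: 0.0
```

drive_tool(
  increments=[
    [[-1,0,0,0,0],[-1,0,0,0,0],[-1,0,0,0,0],[-1,0,0,0,0],[-1,0,0,0,0]],
  ],
  squeeze=20,
)

```text
time_s: 4.95
tcp_pos: [0.581, 0.1078, 0.0366]
eef_rot: [180.0, -0.0, -97.4]
contact_force: [-1.2, 0.5, 2.4]
gripper_width: 0.0433
gripper_force: 18.4
```

drive_tool(
  increments=[
    [[-1,0,0,-0.2,0],[-1,0,0,-0.6,0],[-1,0,0,-1,0],[-1,0,0,-1,0]],
  ],
)

```text
time_s: 5.45
tcp_pos: [0.5834, 0.1087, 0.1608]
eef_rot: [-179.6, 0.2, -97.4]
contact_force: [0.3, -0.2, -1.2]
gripper_width: 0.0432
gripper_force: 19.2
```

drive_tool(
  increments=[
    [[-1,0.46,0.14,0,0],[-1,0.925,0.283,0,0],[-1,0.925,0.283,0,0],[-1,0.925,0.283,0,0]],
  ],
)

```text
time_s: 5.95
tcp_pos: [0.533, 0.0019, 0.1562]
eef_rot: [180.0, -0.0, -97.5]
contact_force: [0.1, 0.7, -0.4]
gripper_width: 0.0434
gripper_force: 19.2
```

drive_tool(
  increments=[
    [[-1,0.46,0.14,0,-0.015],[-1,0.925,0.283,0,-0.0306],[-1,0.925,0.283,0,-0.0306],[-1,0.925,0.283,0,-0.0306]],
  ],
)

```text
time_s: 6.45
tcp_pos: [0.4858, -0.103, 0.1564]
eef_rot: [-180.0, 0.0, -86.5]
contact_force: [-0.4, -0.3, -1.6]
gripper_width: 0.043
gripper_force: 19.2
```

drive_tool(
  increments=[
    [[-1,0,0,0.3,0],[-1,0,0,0.6,0],[-1,0,0,0.75,0],[-1,0,0,0.82,0],[-1,0,0,0.82,0]],
  ],
)

```text
time_s: 7.08
tcp_pos: [0.4855, -0.1028, 0.0579]
eef_rot: [180.0, -0.0, -86.4]
contact_force: [-0.5, -0.3, -1.3]
gripper_width: 0.0431
gripper_force: 19.2
```

```bash
python3 - <<'E'
from h import *
im=capture("scene"); cv2.imwrite("pics/s3.png",im[:,:,::-1]); cv2.imwrite("pics/s3c.png",cv2.resize(im[150:290,100:290,::-1],(760,560),interpolation=cv2.INTER_CUBIC))
s=r.get_state(); print(s["tcp_pos"],s["eef_rot"],s["contact_force"],s["time_s"])
E
```

```text
[ 0.48576874 -0.10289377  0.05844334] [-1.79980238e+02 -7.17231318e-03 -8.63667397e+01] [-0.30396527 -0.57877998 -0.26552388] 7.125
```

View pics/s3c.png

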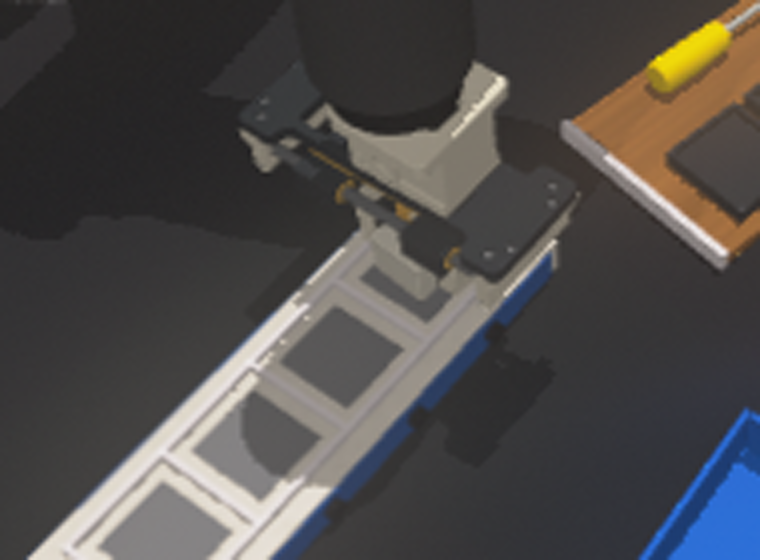

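The square adapter is in the first bay beside the post, a few mm above the floor (crop 410,275). Lowering with small steps.

drive_tool(
  increments=[
    [[-1,0,0,0.02,0],[-1,0,0,0.035,0],[-1,0,0,0.035,0]],
  ],
)

```text
time_s: 7.5
tcp_pos: [0.4851, -0.1035, 0.0542]
eef_rot: [-180.0, 0.0, -86.4]
contact_force: [0.6, -0.4, -0.1]
gripper_width: 0.0434
gripper_force: 19.2
```

drive_tool(
  increments=[
    [[-1,0,0,0.012,0],[-1,0,0,0.012,0]],
  ],
)

```text
time_s: 7.75
tcp_pos: [0.485, -0.1036, 0.0525]
eef_rot: [180.0, 0.0, -86.4]
contact_force: [-0.6, 0.4, -0.8]
gripper_width: 0.0433
gripper_force: 19.2
```

drive_tool(
  increments=[
    [[-1,0,0,0.01,0],[-1,0,0,0.01,0]],
  ],
)

```text
time_s: 8.0
tcp_pos: [0.485, -0.1035, 0.0512]
eef_rot: [180.0, -0.0, -86.4]
contact_force: [-0.1, 0.4, -1.5]
gripper_width: 0.0431
gripper_force: 19.2
```

drive_tool(
  increments=[
    [[-1,0,0,0.01,0],[-1,0,0,0.01,0]],
  ],
)

```text
time_s: 8.25
tcp_pos: [0.4849, -0.1035, 0.05]
eef_rot: [180.0, -0.0, -86.4]
contact_force: [0.5, 0.4, 0.0]
gripper_width: 0.0431
gripper_force: 19.2
```

drive_tool(
  increments=[
    [[-1,0,0,0.01,0],[-1,0,0,0.01,0]],
  ],
)

```text
time_s: 8.5
tcp_pos: [0.485, -0.1035, 0.0488]
eef_rot: [180.0, -0.0, -86.4]
contact_force: [0.9, -0.2, -1.2]
gripper_width: 0.0432
gripper_force: 19.2
```

drive_tool(
  increments=[
    [[-1,0,0,0.008,0],[-1,0,0,0.008,0]],
  ],
)

```text
time_s: 8.75
tcp_pos: [0.485, -0.1035, 0.0479]
eef_rot: [180.0, -0.0, -86.4]
contact_force: [-0.3, -0.4, -1.8]
gripper_width: 0.0432
gripper_force: 19.2
```

```bash
python3 - <<'E'
from h import *
im=capture("scene"); cv2.imwrite("pics/s4.png",im[:,:,::-1]); 
w=capture("wrist"); cv2.imwrite("pics/w4.png",w[:,:,::-1])
a=cv2.resize(im[190:240,180:250,::-1],(560,400),interpolation=cv2.INTER_CUBIC)
b=cv2.resize(w[...,::-1],(240,180))
o=np.zeros((400,800,3),np.uint8); o[:,:560]=a; o[:180,560:]=b
cv2.imwrite("pics/s4c.png",o)
F=np.array([r.get_state()["contact_force"] for _ in range(3)]); print(F, r.get_state()["tcp_pos"])
E
```

```text
[[-0.80744931  1.24620549 -0.56656357]
 [-0.80744931  1.24620549 -0.56656357]
 [-0.80744931  1.24620549 -0.56656357]] [ 0.48503579 -0.10350892  0.04795542]
```

View pics/s4c.png

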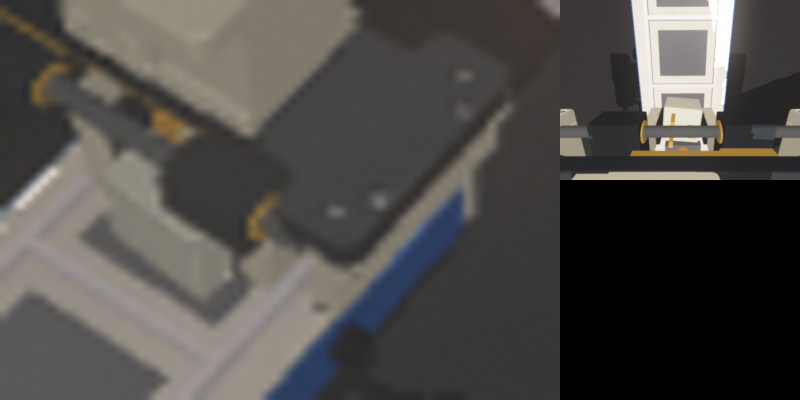

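```bash
python3 - <<'E'
from h import *
w=cv2.imread("pics/w4.png"); cv2.imwrite("pics/w4c.png",cv2.resize(w[170:290,180:340],(800,600),interpolation=cv2.INTER_CUBIC))
m=camera_model("scene"); c,d=ray(m,[[206.3,227.5]]); n=np.array([-np.sin(np.radians(3.6)),np.cos(np.radians(3.6)),0]); p0=np.array([.485,-.1035,0])-.021*n
print(c+d[0]*(n@(p0-c))/(n@d[0]))
E
```

```text
[ 0.50942624 -0.12300475  0.03172734]
```

View pics/w4c.png

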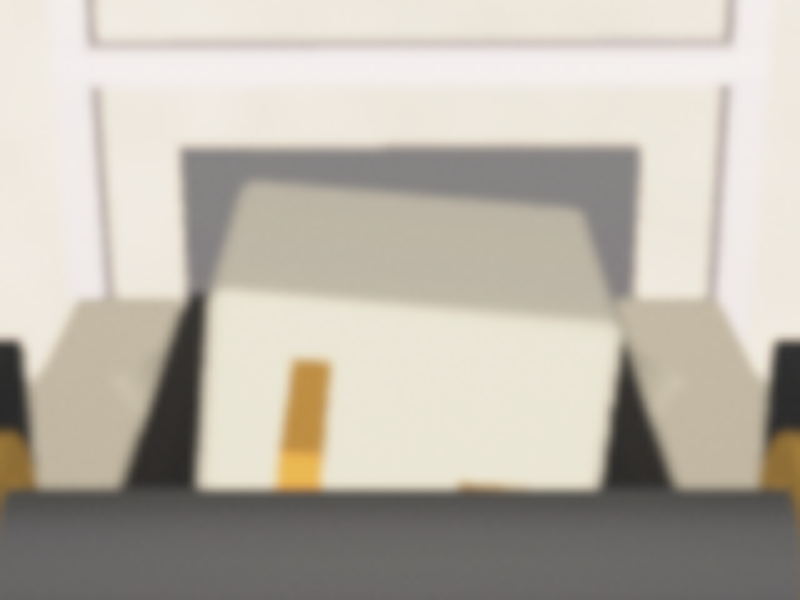

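```bash
python3 - <<'E'
from h import *
from scipy.optimize import brentq
m=camera_model("wrist")
f=lambda a:(np.array(a)+.5)/5-.5+[180,170]
for n,e in (("bot",[(244,180),(584,208)]),("top",[(212,289),(621,326)])):
    g=lambda h:np.linalg.norm(np.diff(plane(m,f(e),h),axis=0))-.042
    h=brentq(g,-.05,.15); P=plane(m,f(e),h); print(n,h,P.round(4),np.degrees(np.arctan2(*(P[1]-P[0])[1::-1])))
print(plane(m,f([(95,85),(728,85),(180,148),(640,148)]),.03).round(4))
E
```

```text
bot 0.028816422268956365 [[ 0.5054 -0.1226  0.0288]
 [ 0.4634 -0.1216  0.0288]] 178.51785685806692
top 0.060404889394711545 [[ 0.5054 -0.1224  0.0604]
 [ 0.4635 -0.1208  0.0604]] 177.8815630637944
[[ 0.5234 -0.134   0.03  ]
 [ 0.448  -0.1387  0.03  ]
 [ 0.5131 -0.1267  0.03  ]
 [ 0.4576 -0.1301  0.03  ]]
```

The adapter's underside is at about 28–29 mm by its edge lengths, so it rests on the floor. Its middle is near (0.4845, -0.101), within 2–3 mm of the bay's middle. Releasing, then going for the slim one.

drive_tool(
  increments=[
    [[0.4,0,0,0,0],[0.4,0,0,0,0],[0.4,0,0,-0.01,0],[0.5,0,0,-0.05,0]],
  ],
)

```text
time_s: 9.35
tcp_pos: [0.4849, -0.1035, 0.054]
eef_rot: [180.0, -0.0, -86.4]
contact_force: [0.8, 0.3, 0.9]
gripper_width: 0.0642
gripper_force: 0.0
```

drive_tool(
  increments=[
    [[0.6,0,0,-0.3,0],[1,0,0,-0.85,0],[1,0,0,-0.85,0]],
  ],
)

```text
time_s: 9.72
tcp_pos: [0.488, -0.1034, 0.161]
eef_rot: [-179.5, -0.0, -86.4]
contact_force: [0.4, 0.4, -0.7]
gripper_width: 0.084
gripper_force: 0.0
```

drive_tool(
  increments=[
    [[1,-0.769,-0.336,0,0],[1,-0.769,-0.336,0,0],[1,-0.769,-0.336,0,0]],
  ],
)

```text
time_s: 10.1
tcp_pos: [0.5202, -0.0069, 0.1558]
eef_rot: [-180.0, 0.0, -86.3]
contact_force: [0.1, -0.2, 0.6]
gripper_width: 0.0876
gripper_force: 0.0
```

drive_tool(
  increments=[
    [[1,-0.769,-0.336,0,0],[1,-0.769,-0.336,0,0],[1,-0.769,-0.336,0,0]],
  ],
)

```text
time_s: 10.48
tcp_pos: [0.5544, 0.0873, 0.1554]
eef_rot: [180.0, -0.0, -86.3]
contact_force: [-0.3, -0.6, -0.2]
gripper_width: 0.0875
gripper_force: 0.0
```

drive_tool(
  increments=[
    [[1,-0.769,-0.336,0,0.015],[1,-0.769,-0.336,0,0.0306],[1,-0.769,-0.336,0,0.0306],[1,-0.769,-0.336,0,0.0306]],
  ],
)

```text
time_s: 10.98
tcp_pos: [0.5878, 0.1792, 0.1555]
eef_rot: [179.9, -0.0, -97.4]
contact_force: [0.5, -0.5, -0.0]
gripper_width: 0.0876
gripper_force: 0.0
```

```bash
python3 - <<'E'
from h import *
w=capture("wrist"); cv2.imwrite("pics/w5.png",w[:,:,::-1]); t=capture("top"); cv2.imwrite("pics/t5.png",t[:,:,::-1])
s=r.get_state(); print(s["tcp_pos"],s["eef_rot"])
im=t[...,::-1].copy(); hsv=cv2.cvtColor(im,cv2.COLOR_BGR2HSV)
roi=np.zeros(im.shape[:2],bool); roi[165:200,140:245]=1
w=roi&(hsv[...,2]>150)&(hsv[...,1]<70); m=camera_model("top")
for b in blobs(w,20): print(b[:3])
E
```

```text
[0.58799685 0.17895583 0.15595191] [ 1.79971345e+02 -1.83783696e-02 -9.74753488e+01]
(array([180.2, 181.5]), 31, (176, 179, 10, 5))
```

drive_tool(
  increments=[
    [[1,-0.012,0,0.4,0],[1,-0.012,0,0.75,0],[1,-0.012,0,0.9,0],[1,-0.012,0,0.99,0],[1,-0.012,0,0.99,0]],
  ],
)

```text
time_s: 11.7
tcp_pos: [0.589, 0.1817, 0.0375]
eef_rot: [-180.0, 0.0, -97.4]
contact_force: [-0.5, 0.3, 1.2]
gripper_width: 0.0878
gripper_force: 0.0
```

drive_tool(
  increments=[
    [[-1,0,0,0,0],[-1,0,0,0,0],[-1,0,0,0,0],[-1,0,0,0,0],[-1,0,0,0,0]],
  ],
)

```text
time_s: 12.32
tcp_pos: [0.5887, 0.1818, 0.0372]
eef_rot: [-180.0, 0.0, -97.4]
contact_force: [-0.1, 1.4, -0.2]
gripper_width: 0.043
gripper_force: 0.0
```

drive_tool(
  increments=[
    [[-1,0,0,0,0],[-1,0,0,0,0],[-1,0,0,0,0],[-1,0,0,0,0]],
  ],
)

```text
time_s: 12.82
tcp_pos: [0.5886, 0.1817, 0.0371]
eef_rot: [180.0, -0.0, -97.4]
contact_force: [-0.2, 0.1, -0.2]
gripper_width: 0.028
gripper_force: 20.0
```

drive_tool(
  increments=[
    [[-1,0,0,-0.2,0],[-1,0,0,-0.6,0],[-1,0,0,-1,0],[-1,0,0,-1,0]],
  ],
)

```text
time_s: 13.32
tcp_pos: [0.5909, 0.1829, 0.1616]
eef_rot: [-179.6, 0.3, -97.4]
contact_force: [-0.5, -0.2, -1.5]
gripper_width: 0.0281
gripper_force: 20.0
```

drive_tool(
  increments=[
    [[-1,0.4,0.05,0,0],[-1,0.768,0.107,0,0],[-1,0.768,0.107,0,0]],
  ],
)

```text
time_s: 13.7
tcp_pos: [0.5623, 0.0895, 0.1564]
eef_rot: [179.9, -0.0, -97.6]
contact_force: [0.5, 0.6, -1.0]
gripper_width: 0.0281
gripper_force: 20.0
```

drive_tool(
  increments=[
    [[-1,0.4,0.05,0,0],[-1,0.768,0.107,0,0],[-1,0.768,0.107,0,0]],
  ],
)

```text
time_s: 14.08
tcp_pos: [0.5381, 0.0004, 0.1565]
eef_rot: [179.9, -0.0, -97.6]
contact_force: [0.0, -0.6, -0.8]
gripper_width: 0.0277
gripper_force: 20.0
```

drive_tool(
  increments=[
    [[-1,0.4,0.05,0,0],[-1,0.768,0.107,0,0],[-1,0.768,0.107,0,0]],
  ],
)

```text
time_s: 14.45
tcp_pos: [0.514, -0.0887, 0.1566]
eef_rot: [179.9, -0.0, -97.6]
contact_force: [0.2, -0.2, -0.9]
gripper_width: 0.028
gripper_force: 20.0
```

drive_tool(
  increments=[
    [[-1,0.4,0.05,0,-0.015],[-1,0.768,0.107,0,-0.0306],[-1,0.768,0.107,0,-0.0306],[-1,0.768,0.107,0,-0.0306]],
  ],
)

```text
time_s: 14.95
tcp_pos: [0.4907, -0.1764, 0.1569]
eef_rot: [-180.0, 0.0, -86.5]
contact_force: [0.8, -0.1, -1.4]
gripper_width: 0.0279
gripper_force: 20.0
```

drive_tool(
  increments=[
    [[-1,0,0,0.3,0],[-1,0,0,0.6,0],[-1,0,0,0.75,0],[-1,0,0,0.82,0],[-1,0,0,0.82,0]],
  ],
)

```text
time_s: 15.58
tcp_pos: [0.4904, -0.1764, 0.0586]
eef_rot: [180.0, -0.0, -86.4]
contact_force: [-0.2, -0.6, -0.1]
gripper_width: 0.0277
gripper_force: 20.0
```

Now lower slowly to about z 0.050, and look with the wrist camera.

drive_tool(
  increments=[
    [[-1,0.009,0,0.03,0],[-1,0.009,0,0.05,0],[-1,0.009,0,0.07,0],[-1,0.009,0,0.07,0]],
  ],
)

```text
time_s: 16.08
tcp_pos: [0.49, -0.1783, 0.0504]
eef_rot: [180.0, 0.0, -86.4]
contact_force: [-0.5, 0.2, -1.1]
gripper_width: 0.0277
gripper_force: 20.0
```

```bash
cat > wc.py <<'E'
import sys; from h import *
n=sys.argv[1]; m=camera_model("wrist"); w=capture("wrist")[...,::-1].copy(); cv2.imwrite(f"pics/{n}.png",w)
np.save(f"pics/{n}.npy",np.r_[np.ravel(m["rvec"]),np.ravel(m["tvec"])])
cv2.imwrite(f"pics/{n}c.png",cv2.resize(w[170:290,180:340],(800,600),interpolation=cv2.INTER_CUBIC))
print(r.get_state()["tcp_pos"],r.get_state()["contact_force"])
E
python3 wc.py w6
```

```text
[ 0.49004976 -0.17826787  0.05040323] [ 0.14300216  0.36621949 -1.60768025]
```

View pics/w6c.png

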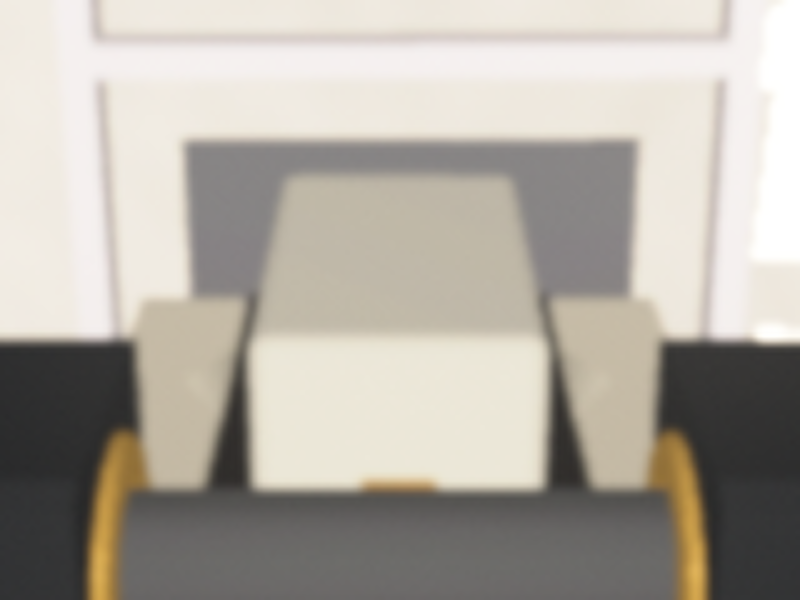

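```bash
cat > eh.py <<'E'
import sys; from h import *
from scipy.optimize import brentq
def eh(e,L,m=None,s=5,o=(180,170)):
    m=m or camera_model("wrist"); f=(np.array(e)+.5)/s-.5+o
    h=brentq(lambda h:np.linalg.norm(np.diff(plane(m,f,h),axis=0))-L,-.05,.15); return h,plane(m,f,h).round(4)
E
python3 - <<'E'
from eh import *
print(eh([(283,177),(515,177)],.028)); print(eh([(249,337),(549,337)],.028))
E
```

```text
(0.03379755936342607, array([[ 0.5055, -0.199 ,  0.0338],
       [ 0.4776, -0.2007,  0.0338]]))
(0.07526664304663015, array([[ 0.5055, -0.1981,  0.0753],
       [ 0.4776, -0.1999,  0.0753]]))
```

drive_tool(
  increments=[
    [[-1,0,0,0.008,0],[-1,0,0,0.008,0],[-1,0,0,0.008,0]],
  ],
)

```text
time_s: 16.5
tcp_pos: [0.4901, -0.1782, 0.0494]
eef_rot: [-180.0, -0.0, -86.4]
contact_force: [1.5, -0.0, -0.6]
gripper_width: 0.0277
gripper_force: 20.0
```

drive_tool(
  increments=[
    [[-1,0,0,0.008,0],[-1,0,0,0.008,0],[-1,0,0,0.008,0]],
  ],
)

```text
time_s: 16.88
tcp_pos: [0.4901, -0.1782, 0.0484]
eef_rot: [180.0, 0.0, -86.4]
contact_force: [-0.5, 0.2, -1.3]
gripper_width: 0.0278
gripper_force: 20.0
```

drive_tool(
  increments=[
    [[-1,0,0,0.008,0],[-1,0,0,0.008,0],[-1,0,0,0.008,0]],
  ],
)

```text
time_s: 17.25
tcp_pos: [0.4901, -0.1782, 0.0475]
eef_rot: [180.0, -0.0, -86.4]
contact_force: [-0.3, -0.4, -0.9]
gripper_width: 0.0278
gripper_force: 20.0
```

drive_tool(
  increments=[
    [[-1,0,0,0.008,0],[-1,0,0,0.008,0],[-1,0,0,0.008,0]],
  ],
)

```text
time_s: 17.62
tcp_pos: [0.4902, -0.1782, 0.0471]
eef_rot: [-180.0, -0.0, -86.4]
contact_force: [-1.4, 1.4, 4.9]
gripper_width: 0.0277
gripper_force: 20.0
```

```bash
python3 wc.py w7; python3 - <<'E'
import cv2; a=cv2.imread("pics/w6.png")[190:250,220:300]; b=cv2.imread("pics/w7.png")[190:250,220:300]
cv2.imwrite("pics/cmp.png",cv2.resize(cv2.hconcat([a,b]),(800,300),interpolation=cv2.INTER_CUBIC))
E
```

```text
[ 0.4901714  -0.17821913  0.04706578] [-0.80092271  1.68463225  5.49721308]
```

View pics/cmp.png

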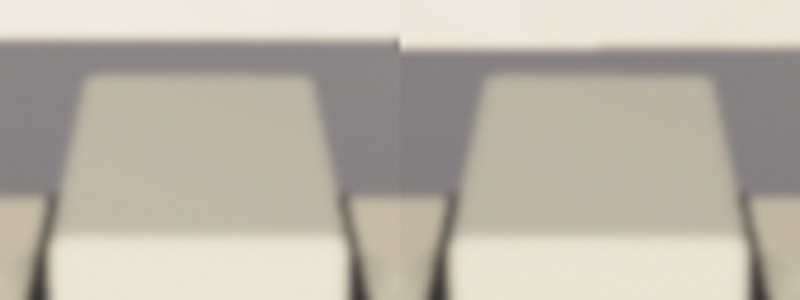

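Contact at z 0.0471 (5 N), so the adapter stands on the floor. That puts the cradle floors at about 20 mm; the square one was set down about 1 mm high, which is harmless. Releasing with a small opening first, then to the round one with a higher grip.

drive_tool(
  increments=[
    [[-0.28,0,0,0,0],[-0.28,0,0,0,0],[-0.28,0,0,-0.06,0],[0.2,0,0,-0.06,0],[0.2,0,0,-0.06,0]],
  ],
)

```text
time_s: 18.3
tcp_pos: [0.4902, -0.1782, 0.0539]
eef_rot: [-180.0, 0.0, -86.4]
contact_force: [-0.4, 0.6, -0.3]
gripper_width: 0.0462
gripper_force: 0.0
```

drive_tool(
  increments=[
    [[0.5,0,0,-0.3,0],[1,0,0,-0.84,0],[1,0,0,-0.84,0],[1,0,0,-0.84,0]],
  ],
)

```text
time_s: 18.8
tcp_pos: [0.4899, -0.1781, 0.1547]
eef_rot: [-180.0, 0.0, -86.4]
contact_force: [0.0, -0.1, -0.2]
gripper_width: 0.0847
gripper_force: 0.0
```

drive_tool(
  increments=[
    [[1,-0.884,-0.283,0,0],[1,-0.884,-0.283,0,0],[1,-0.884,-0.283,0,0]],
  ],
)

```text
time_s: 19.18
tcp_pos: [0.5172, -0.0679, 0.1529]
eef_rot: [179.9, -0.0, -86.2]
contact_force: [-0.6, 0.1, -0.2]
gripper_width: 0.0879
gripper_force: 0.0
```

drive_tool(
  increments=[
    [[1,-0.884,-0.283,0,0],[1,-0.884,-0.283,0,0],[1,-0.884,-0.283,0,0]],
  ],
)

```text
time_s: 19.55
tcp_pos: [0.5447, 0.0396, 0.153]
eef_rot: [179.9, -0.0, -86.3]
contact_force: [0.5, -0.8, -0.9]
gripper_width: 0.0879
gripper_force: 0.0
```

drive_tool(
  increments=[
    [[1,-0.884,-0.283,0,0],[1,-0.884,-0.283,0,0],[1,-0.884,-0.283,0,0]],
  ],
)

```text
time_s: 19.92
tcp_pos: [0.572, 0.1471, 0.1529]
eef_rot: [179.9, -0.1, -86.3]
contact_force: [-0.5, -1.5, -0.6]
gripper_width: 0.0872
gripper_force: 0.0
```

drive_tool(
  increments=[
    [[1,-0.884,-0.283,0,0.015],[1,-0.884,-0.283,0,0.0306],[1,-0.884,-0.283,0,0.0306],[1,-0.884,-0.283,0,0.0306],[1,-0.884,-0.283,0,0.0306]],
  ],
)

```text
time_s: 20.55
tcp_pos: [0.5989, 0.252, 0.1543]
eef_rot: [180.0, -0.0, -97.5]
contact_force: [0.1, -0.3, -0.3]
gripper_width: 0.0876
gripper_force: 0.0
```

drive_tool(
  increments=[
    [[1,0,0,0.35,0],[1,0,0,0.6,0],[1,0,0,0.6,0]],
  ],
)

```text
time_s: 20.92
tcp_pos: [0.5977, 0.2516, 0.0805]
eef_rot: [179.8, -0.2, -97.5]
contact_force: [0.2, 0.4, 0.3]
gripper_width: 0.0874
gripper_force: 0.0
```

```bash
python3 wc.py w8; python3 - <<'E'
from h import *
im=capture("scene")[...,::-1].copy(); cv2.imwrite("pics/s8.png",im)
cv2.imwrite("pics/s8c.png",cv2.hconcat([cv2.resize(cv2.imread("pics/w8.png"),(400,300)),cv2.resize(im[120:210,260:380],(400,300),interpolation=cv2.INTER_CUBIC)]))
E
```

```text
[0.5989928  0.25252305 0.08238521] [-0.07974388 -0.07737663  0.94243678]
```

View pics/s8c.png

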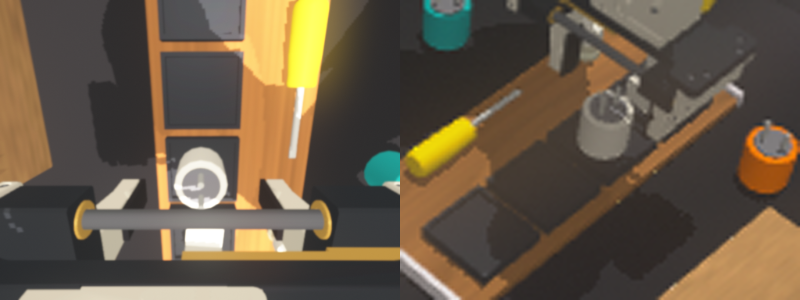

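The wrist view shows the round can's top near (257,230), between the open fingers and clear of both. The stepped one is behind it.

```bash
python3 - <<'E'
from h import *
m=camera_model("wrist"); w=cv2.imread("pics/w8.png"); hsv=cv2.cvtColor(w,cv2.COLOR_BGR2HSV)
k=(hsv[...,2]>200)&(hsv[...,1]<60); k[:180]=0; k[268:]=0; k[:,:210]=0; k[:,300:]=0
b=max(blobs(k,50),key=lambda b:b[1]); pts=np.argwhere(b[3])[:,::-1].astype(np.float32); e=cv2.fitEllipse(cv2.convexHull(pts)); print(b[:3],e,cv2.minEnclosingCircle(pts),plane(m,[e[0]],.06))
E
```

```text
(array([256.1, 226.1]), 2574, (223, 190, 68, 77)) ((256.6053161621094, 229.67530822753906), (67.30014038085938, 78.97100830078125), 2.018190622329712) ((256.8927307128906, 228.53286743164062), 38.75125503540039) [[0.60121751 0.25090249 0.06      ]]
```

drive_tool(
  increments=[
    [[1,0,0.0,0.2,0],[1,0,0,0.335,0],[1,0,0,0.335,0]],
  ],
)

```text
time_s: 21.4
tcp_pos: [0.5989, 0.2534, 0.0419]
eef_rot: [179.9, -0.1, -97.4]
contact_force: [0.6, 0.1, 0.3]
gripper_width: 0.0877
gripper_force: 0.0
```

drive_tool(
  increments=[
    [[-1,0,0,0,0],[-1,0,0,0,0],[-1,0,0,0,0],[-1,0,0,0,0],[-1,0,0,0,0]],
  ],
)

```text
time_s: 22.02
tcp_pos: [0.5992, 0.2538, 0.0424]
eef_rot: [-180.0, 0.0, -97.4]
contact_force: [-1.5, 0.9, 1.1]
gripper_width: 0.0433
gripper_force: 20.1
```

drive_tool(
  increments=[
    [[-1,0,0,0,0],[-1,0,0,0,0]],
  ],
)

```text
time_s: 22.28
tcp_pos: [0.5992, 0.2538, 0.0424]
eef_rot: [-180.0, 0.0, -97.4]
contact_force: [0.2, 0.9, 0.4]
gripper_width: 0.0431
gripper_force: 20.0
```

drive_tool(
  increments=[
    [[-1,0,0,-0.2,0],[-1,0,0,-0.6,0],[-1,0,0,-1,0],[-1,0,0,-1,0],[-1,0,0,-1,0]],
  ],
)

```text
time_s: 22.9
tcp_pos: [0.5987, 0.2536, 0.1619]
eef_rot: [180.0, 0.0, -97.5]
contact_force: [-0.2, -0.2, -1.5]
gripper_width: 0.0437
gripper_force: 20.0
```

```bash
python3 wc.py w9
```

```text
[0.5984372  0.25334621 0.16106999] [-0.85075907  0.14035087 -0.96348856]
```

View pics/w9c.png

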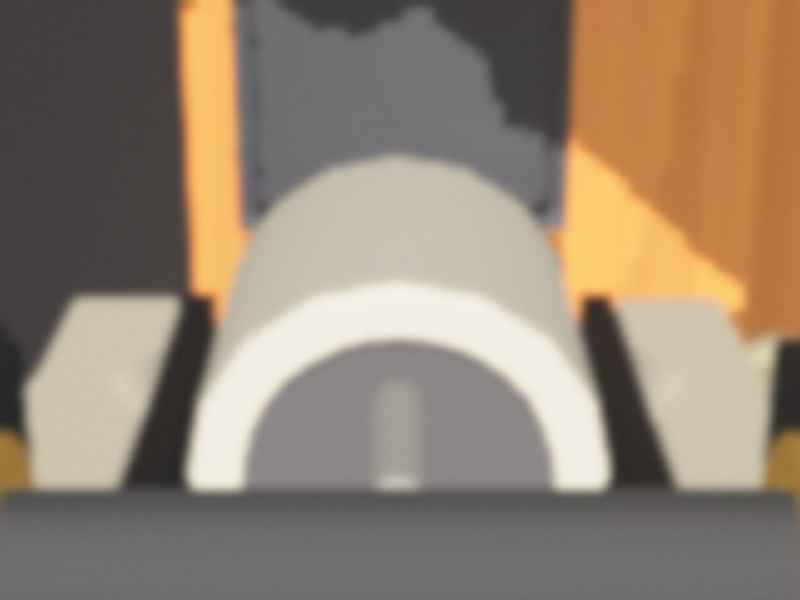

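The round can is held upright and centred between the pads (crop 400,300). On to bay 3.

drive_tool(
  increments=[
    [[-1,0.43,0.03,0,0],[-1,0.861,0.064,0,0],[-1,0.861,0.064,0,0]],
  ],
)

```text
time_s: 23.32
tcp_pos: [0.5764, 0.149, 0.1608]
eef_rot: [179.8, -0.1, -97.6]
contact_force: [0.2, 0.2, -0.5]
gripper_width: 0.0439
gripper_force: 20.0
```

drive_tool(
  increments=[
    [[-1,0.43,0.03,0,0],[-1,0.861,0.064,0,0],[-1,0.861,0.064,0,0]],
  ],
)

```text
time_s: 23.7
tcp_pos: [0.5558, 0.0484, 0.1612]
eef_rot: [179.9, -0.1, -97.6]
contact_force: [0.8, 1.5, -1.3]
gripper_width: 0.0433
gripper_force: 20.0
```

drive_tool(
  increments=[
    [[-1,0.43,0.03,0,0],[-1,0.861,0.064,0,0],[-1,0.861,0.064,0,0]],
  ],
)

```text
time_s: 24.08
tcp_pos: [0.5353, -0.0524, 0.1614]
eef_rot: [179.9, -0.0, -97.6]
contact_force: [0.9, 1.3, -0.4]
gripper_width: 0.0434
gripper_force: 20.0
```

drive_tool(
  increments=[
    [[-1,0.43,0.03,0,0],[-1,0.861,0.064,0,0],[-1,0.861,0.064,0,0]],
  ],
)

```text
time_s: 24.45
tcp_pos: [0.5148, -0.1535, 0.1614]
eef_rot: [179.9, -0.0, -97.6]
contact_force: [0.1, 0.8, -0.6]
gripper_width: 0.0437
gripper_force: 20.0
```

drive_tool(
  increments=[
    [[-1,0.43,0.03,0,-0.015],[-1,0.861,0.064,0,-0.0306],[-1,0.861,0.064,0,-0.0306],[-1,0.861,0.064,0,-0.0306],[-1,0.861,0.064,0,-0.0306]],
  ],
)

```text
time_s: 25.08
tcp_pos: [0.4949, -0.2522, 0.1621]
eef_rot: [180.0, 0.0, -86.4]
contact_force: [-0.1, 0.5, -0.6]
gripper_width: 0.0436
gripper_force: 20.0
```

drive_tool(
  increments=[
    [[-1,0,0,0.3,0],[-1,0,0,0.6,0],[-1,0,0,0.75,0],[-1,0,0,0.85,0],[-1,0,0,0.85,0]],
  ],
)

```text
time_s: 25.7
tcp_pos: [0.4942, -0.2529, 0.0598]
eef_rot: [179.9, 0.0, -86.4]
contact_force: [0.4, 0.4, 0.4]
gripper_width: 0.0433
gripper_force: 20.0
```

drive_tool(
  increments=[
    [[-1,0,0,0.03,0],[-1,0,0,0.055,0],[-1,0,0,0.055,0]],
  ],
)

```text
time_s: 26.08
tcp_pos: [0.4942, -0.2535, 0.0539]
eef_rot: [-180.0, -0.0, -86.4]
contact_force: [-0.7, -0.0, -0.4]
gripper_width: 0.0433
gripper_force: 20.0
```

drive_tool(
  increments=[
    [[-1,0,0,0.008,0],[-1,0,0,0.008,0],[-1,0,0,0.008,0]],
  ],
)

```text
time_s: 26.45
tcp_pos: [0.4942, -0.2536, 0.0528]
eef_rot: [-180.0, -0.0, -86.4]
contact_force: [-0.2, 0.4, -0.4]
gripper_width: 0.0436
gripper_force: 20.0
```

drive_tool(
  increments=[
    [[-1,0,0,0.007,0],[-1,0,0,0.007,0],[-1,0,0,0.007,0]],
  ],
)

```text
time_s: 26.82
tcp_pos: [0.4943, -0.2536, 0.0524]
eef_rot: [-180.0, -0.0, -86.4]
contact_force: [-1.9, 1.6, 4.9]
gripper_width: 0.0435
gripper_force: 20.0
```

Contact (5 N) again at the expected height. Releasing, and on to the stepped one.

drive_tool(
  increments=[
    [[0.15,0,0,0,0],[0.15,0,0,0,0],[0.3,0,0,-0.06,0],[0.4,0,0,-0.06,0]],
  ],
)

```text
time_s: 27.32
tcp_pos: [0.4947, -0.2536, 0.0598]
eef_rot: [-179.9, -0.0, -86.4]
contact_force: [0.4, 0.1, 0.2]
gripper_width: 0.0604
gripper_force: 0.0
```

drive_tool(
  increments=[
    [[0.5,0,0,-0.3,0],[1,0,0,-0.82,0],[1,0,0,-0.82,0],[1,0,0,-0.82,0]],
  ],
)

```text
time_s: 27.82
tcp_pos: [0.4941, -0.2534, 0.1578]
eef_rot: [-179.9, 0.0, -86.4]
contact_force: [0.1, -0.3, -0.2]
gripper_width: 0.0862
gripper_force: 0.0
```

drive_tool(
  increments=[
    [[1,-0.967,-0.252,0,0],[1,-0.967,-0.252,0,0],[1,-0.967,-0.252,0,0]],
  ],
)

```text
time_s: 28.2
tcp_pos: [0.5171, -0.1329, 0.1563]
eef_rot: [179.9, 0.0, -86.2]
contact_force: [0.7, -1.3, 0.5]
gripper_width: 0.0878
gripper_force: 0.0
```

drive_tool(
  increments=[
    [[1,-0.967,-0.252,0,0],[1,-0.967,-0.252,0,0],[1,-0.967,-0.252,0,0]],
  ],
)

```text
time_s: 28.58
tcp_pos: [0.5403, -0.0157, 0.1564]
eef_rot: [179.9, -0.0, -86.2]
contact_force: [-1.0, -0.4, -0.6]
gripper_width: 0.0876
gripper_force: 0.0
```

drive_tool(
  increments=[
    [[1,-0.967,-0.252,0,0],[1,-0.967,-0.252,0,0],[1,-0.967,-0.252,0,0]],
  ],
)

```text
time_s: 28.95
tcp_pos: [0.5634, 0.1014, 0.1563]
eef_rot: [179.9, -0.0, -86.3]
contact_force: [-0.7, -0.9, 0.2]
gripper_width: 0.0878
gripper_force: 0.0
```

drive_tool(
  increments=[
    [[1,-0.967,-0.252,0,0],[1,-0.967,-0.252,0,0],[1,-0.967,-0.252,0,0]],
  ],
)

```text
time_s: 29.32
tcp_pos: [0.5864, 0.2186, 0.156]
eef_rot: [179.9, -0.1, -86.3]
contact_force: [-0.1, 0.5, -1.0]
gripper_width: 0.0874
gripper_force: 0.0
```

drive_tool(
  increments=[
    [[1,-0.967,-0.252,0,0.015],[1,-0.967,-0.252,0,0.0306],[1,-0.967,-0.252,0,0.0306],[1,-0.967,-0.252,0,0.0306],[1,-0.967,-0.252,0,0.0306]],
  ],
)

```text
time_s: 29.95
tcp_pos: [0.609, 0.333, 0.1574]
eef_rot: [180.0, -0.0, -97.5]
contact_force: [0.5, 0.3, -0.5]
gripper_width: 0.0874
gripper_force: 0.0
```

drive_tool(
  increments=[
    [[1,0,0,0.3,0],[1,0,0,0.5,0],[1,0,0,0.5,0],[1,0,0,0.5,0]],
  ],
)

```text
time_s: 30.45
tcp_pos: [0.6097, 0.3346, 0.0989]
eef_rot: [-179.9, 0.0, -97.5]
contact_force: [0.4, 0.0, -0.5]
gripper_width: 0.0874
gripper_force: 0.0
```

```bash
python3 wc.py w10; python3 - <<'E'
import cv2; w=cv2.imread("pics/w10.png"); cv2.imwrite("pics/w10d.png",cv2.resize(w[170:290,160:360],(800,480),interpolation=cv2.INTER_CUBIC))
E
```

```text
[0.60978266 0.33499285 0.09922379] [-0.45327039 -0.13155255  0.58280429]
```

View pics/w10d.png

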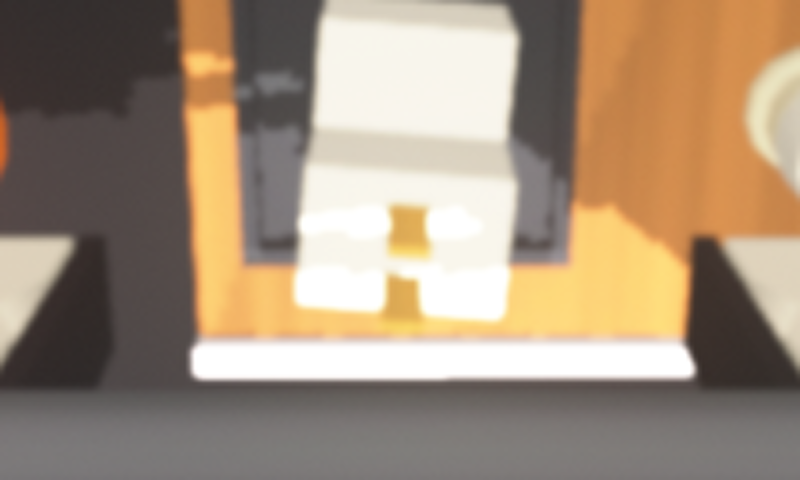

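```bash
python3 - <<'E'
from h import *
m=camera_model("wrist"); f=lambda a:(np.array(a)+.5)/4-.5+[160,170]
a=plane(m,f([(304,163),(517,183),(296,305),(507,320)]),.066); b=plane(m,f([(320,15),(518,42)]),.044)
print(a.round(4),b.round(4),a.mean(0),b.mean(0),np.linalg.norm(a[0]-a[1]),np.linalg.norm(a[0]-a[2]))
for p,q in ((a[0],a[1]),(a[2],a[3]),(b[0],b[1])): print(np.degrees(np.arctan2(*(q-p)[1::-1])))
print(camera_model("wrist")["tvec"]-np.load("pics/w10.npy")[3:])
E
```

```text
[[0.624  0.3213 0.066 ]
 [0.589  0.3295 0.066 ]
 [0.6295 0.3472 0.066 ]
 [0.5933 0.3549 0.066 ]] [[0.6197 0.3016 0.044 ]
 [0.5849 0.3112 0.044 ]] [0.60895323 0.33822419 0.066     ] [0.60230956 0.30642561 0.044     ] 0.035903558819985075 0.026518631452949245
166.7947991269583
168.01267009603902
164.544239924146
[ 0.00015409 -0.00028058 -0.00028668]
```

The stepped adapter is turned about 5.5° more than the row; its high part is centred at (0.609, 0.338). Adding that turn, then descending and gripping.

drive_tool(
  increments=[
    [[1,0,0.012,0.1,0.0153],[1,0,0.012,0.3,0.0153],[1,0,0.012,0.42,0.0153],[1,0,0.012,0.49,0.0153],[1,0,0.012,0.49,0.0153]],
  ],
)

```text
time_s: 31.12
tcp_pos: [0.6075, 0.3351, 0.0386]
eef_rot: [180.0, -0.0, -102.9]
contact_force: [0.0, 0.5, -0.1]
gripper_width: 0.0876
gripper_force: 0.0
```

drive_tool(
  increments=[
    [[-1,0,0,0,0],[-1,0,0,0,0],[-1,0,0,0,0],[-1,0,0,0,0],[-1,0,0,0,0]],
  ],
)

```text
time_s: 31.75
tcp_pos: [0.6075, 0.3352, 0.0388]
eef_rot: [-180.0, 0.0, -102.9]
contact_force: [0.5, -0.3, 0.6]
gripper_width: 0.043
gripper_force: 0.0
```

drive_tool(
  increments=[
    [[-1,0,0,0,0],[-1,0,0,0,0],[-1,0,0,0,0],[-1,0,0,0,0]],
  ],
)

```text
time_s: 32.25
tcp_pos: [0.6076, 0.3352, 0.0388]
eef_rot: [-180.0, 0.0, -102.9]
contact_force: [1.0, 0.3, 0.2]
gripper_width: 0.0363
gripper_force: 19.9
```

drive_tool(
  increments=[
    [[-1,0,0,-0.2,0],[-1,0,0,-0.6,0],[-1,0,0,-1,0],[-1,0,0,-1,0],[-1,0,0,-1,0]],
  ],
)

```text
time_s: 32.88
tcp_pos: [0.6069, 0.335, 0.1582]
eef_rot: [179.9, -0.0, -103.0]
contact_force: [-1.2, -0.4, -2.5]
gripper_width: 0.0362
gripper_force: 19.9
```

drive_tool(
  increments=[
    [[-1,0.46,-0.03,0,0],[-1,0.922,-0.056,0,0],[-1,0.922,-0.056,0,0]],
  ],
)

```text
time_s: 33.25
tcp_pos: [0.5874, 0.222, 0.1571]
eef_rot: [179.8, -0.2, -103.1]
contact_force: [0.4, 0.1, -1.0]
gripper_width: 0.0361
gripper_force: 19.9
```

drive_tool(
  increments=[
    [[-1,0.46,-0.03,0,0],[-1,0.922,-0.056,0,0],[-1,0.922,-0.056,0,0]],
  ],
)

```text
time_s: 33.62
tcp_pos: [0.5694, 0.1135, 0.1574]
eef_rot: [179.9, -0.1, -103.1]
contact_force: [0.8, 0.6, -1.5]
gripper_width: 0.0361
gripper_force: 19.9
```

drive_tool(
  increments=[
    [[-1,0.46,-0.03,0,0],[-1,0.922,-0.056,0,0],[-1,0.922,-0.056,0,0]],
  ],
)

```text
time_s: 34.0
tcp_pos: [0.5516, 0.0049, 0.1576]
eef_rot: [179.9, -0.1, -103.1]
contact_force: [0.9, -0.7, -1.6]
gripper_width: 0.0359
gripper_force: 19.9
```

drive_tool(
  increments=[
    [[-1,0.46,-0.03,0,0],[-1,0.922,-0.056,0,0],[-1,0.922,-0.056,0,0]],
  ],
)

```text
time_s: 34.38
tcp_pos: [0.5339, -0.104, 0.1577]
eef_rot: [179.9, -0.0, -103.1]
contact_force: [-0.1, 0.9, -1.1]
gripper_width: 0.0358
gripper_force: 19.9
```

drive_tool(
  increments=[
    [[-1,0.46,-0.03,0,0],[-1,0.922,-0.056,0,0],[-1,0.922,-0.056,0,0]],
  ],
)

```text
time_s: 34.75
tcp_pos: [0.5161, -0.213, 0.1577]
eef_rot: [179.9, -0.0, -103.1]
contact_force: [0.5, -0.3, -1.1]
gripper_width: 0.036
gripper_force: 19.9
```

drive_tool(
  increments=[
    [[-1,0.46,-0.03,0,-0.02],[-1,0.922,-0.056,0,-0.0458],[-1,0.922,-0.056,0,-0.0458],[-1,0.922,-0.056,0,-0.0458],[-1,0.922,-0.056,0,-0.0458]],
  ],
)

```text
time_s: 35.38
tcp_pos: [0.4988, -0.3193, 0.1585]
eef_rot: [180.0, 0.0, -86.4]
contact_force: [-0.5, -0.6, -0.2]
gripper_width: 0.0358
gripper_force: 19.9
```

drive_tool(
  increments=[
    [[-1,0.006,0,0.3,0],[-1,0.006,0,0.6,0],[-1,0.006,0,0.75,0],[-1,0.006,0,0.84,0],[-1,0.006,0,0.84,0]],
  ],
)

```text
time_s: 36.0
tcp_pos: [0.4983, -0.3208, 0.0576]
eef_rot: [180.0, 0.0, -86.4]
contact_force: [0.0, 0.4, 0.4]
gripper_width: 0.036
gripper_force: 19.9
```

drive_tool(
  increments=[
    [[-1,0,0,0.02,0],[-1,0,0,0.045,0],[-1,0,0,0.06,0],[-1,0,0,0.06,0]],
  ],
)

```text
time_s: 36.5
tcp_pos: [0.498, -0.3216, 0.0507]
eef_rot: [180.0, -0.0, -86.5]
contact_force: [0.4, -0.2, -0.7]
gripper_width: 0.0356
gripper_force: 19.9
```

drive_tool(
  increments=[
    [[-1,0,0,0.008,0],[-1,0,0,0.008,0],[-1,0,0,0.008,0]],
  ],
)

```text
time_s: 36.88
tcp_pos: [0.4981, -0.3216, 0.0498]
eef_rot: [-180.0, -0.0, -86.5]
contact_force: [0.5, 0.5, -0.7]
gripper_width: 0.0357
gripper_force: 19.9
```

drive_tool(
  increments=[
    [[-1,0,0,0.01,0],[-1,0,0,0.01,0],[-1,0,0,0.01,0]],
  ],
)

```text
time_s: 37.25
tcp_pos: [0.4982, -0.3216, 0.0487]
eef_rot: [-180.0, -0.0, -86.5]
contact_force: [-0.3, 0.1, 1.4]
gripper_width: 0.0361
gripper_force: 19.9
```

Contact is starting. Releasing and retreating upward and to the side for a check.

drive_tool(
  increments=[
    [[-1,0,0,0.004,0],[-0.05,0,0,0.004,0],[-0.05,0,0,0.004,0],[0.2,0,0,-0.05,0],[0.3,0,0,-0.05,0]],
  ],
)

```text
time_s: 37.88
tcp_pos: [0.4986, -0.3217, 0.0552]
eef_rot: [-179.9, -0.0, -86.5]
contact_force: [0.4, -0.4, -1.4]
gripper_width: 0.0547
gripper_force: 0.0
```

drive_tool(
  increments=[
    [[0.5,0,0,-0.3,0],[1,0,0,-1,0],[1,0,0,-1,0],[1,0,0,-1,0]],
  ],
)

```text
time_s: 38.38
tcp_pos: [0.4993, -0.3219, 0.1771]
eef_rot: [-179.7, -0.1, -86.5]
contact_force: [-0.2, -0.4, -0.4]
gripper_width: 0.0862
gripper_force: 0.0
```

drive_tool(
  increments=[
    [[1,1,0.5,-1,0],[1,1,0.5,-1,0],[1,1,0.5,-1,0],[1,1,0.5,-1,0]],
  ],
)

```text
time_s: 38.88
tcp_pos: [0.4452, -0.4478, 0.2964]
eef_rot: [-179.9, -0.1, -86.6]
contact_force: [-0.3, 0.3, -1.0]
gripper_width: 0.0876
gripper_force: 0.0
```

drive_tool(
  increments=[
    [[1,1,0.5,0,0],[1,1,0.5,0,0],[1,1,0.5,0,0],[1,1,0.5,0,0]],
  ],
)

```text
time_s: 39.38
tcp_pos: [0.3927, -0.5682, 0.2924]
eef_rot: [179.9, 0.1, -86.5]
contact_force: [0.2, 1.5, -0.2]
gripper_width: 0.0875
gripper_force: 0.0
```

```bash
python3 - <<'E'
from h import *
a=capture("scene")[...,::-1].copy(); b=capture("top")[...,::-1].copy(); cv2.imwrite("pics/s11.png",a); cv2.imwrite("pics/t11.png",b)
o=cv2.vconcat([cv2.resize(a[180:330,95:250],(465,450)) ,np.zeros((10,465,3),np.uint8)])
t=cv2.resize(b[175:240,255:400],(465*1,208)); o=cv2.vconcat([cv2.resize(a[180:330,95:250],(372,360),interpolation=cv2.INTER_CUBIC),cv2.resize(b[175:240,260:395],(372,179),interpolation=cv2.INTER_CUBIC)])
cv2.imwrite("pics/fin.png",cv2.resize(o,(414,600)))
E
```

```text
(no output)
```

View pics/fin.png

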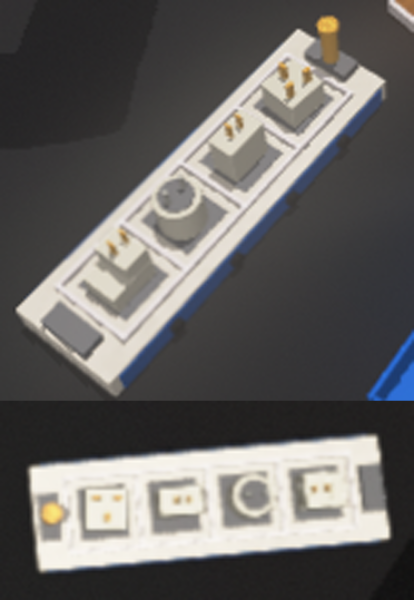

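The final views show, counting from the post, square, slim, round and stepped, all upright with pins up, one near the middle of each bay. The robot is clear of everything.

```bash
python3 -c "
from plant import job; print(job.close_job())"
```

```text
the job is handed in; nothing more can be done
None
```

I moved all four adapters to the deck and handed the job in at about 39.5 s: square beside the post, then slim, round and stepped, each upright near its bay's middle in the final pictures. The judge's verdict was not shown.

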